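# Start a mixing run and hang its tag beside the last one

### The job

Stand every sample pot that is on the bench upright in a pocket of the mixer, one to a pocket and fully down, and when all are in, press the mixer's start button fully down and let it come up again. Then take the run tag from its holder and hang it by its eye on the hook beside the tag that already hangs there, without knocking that one off. Leave the other things on the bench where they are.

Things in the scene. Friction and masses are not known exactly. Their poses are not given: they have to be found in the camera images.
- pot0_mid (a point): sample pot (4 or 5 of the five are present): upright plastic cylinder with a yellow screw lid, 40 mm in diameter, 60 mm tall, about 70 g, bottom-heavy, at first standing loose on the bench; this point is on its axis half-way up (30 mm above its underside)
- pot1_mid (a point): sample pot (4 or 5 of the five are present): upright plastic cylinder with a yellow screw lid, 40 mm in diameter, 60 mm tall, about 70 g, bottom-heavy, at first standing loose on the bench; this point is on its axis half-way up (30 mm above its underside)
- pot2_mid (a point): sample pot (4 or 5 of the five are present): upright plastic cylinder with a yellow screw lid, 40 mm in diameter, 60 mm tall, about 70 g, bottom-heavy, at first standing loose on the bench; this point is on its axis half-way up (30 mm above its underside)
- pot3_mid (a point): sample pot (4 or 5 of the five are present): upright plastic cylinder with a yellow screw lid, 40 mm in diameter, 60 mm tall, about 70 g, bottom-heavy, at first standing loose on the bench; this point is on its axis half-way up (30 mm above its underside)
- pot4_mid (a point): sample pot (4 or 5 of the five are present): upright plastic cylinder with a yellow screw lid, 40 mm in diameter, 60 mm tall, about 70 g, bottom-heavy, at first standing loose on the bench; this point is on its axis half-way up (30 mm above its underside)
- mixer: bench mixer, fixed: white housing with an aluminium deck, 150 mm (its x) by 310 mm (its y), deck top 70 mm above the bench; origin on the bench under its middle, z up. The deck has a row of five round pockets 43 mm in diameter and 26 mm deep (floor at z = 44 mm) at x = +12 mm and y = -116, -58, 0, +58, +116 mm in its frame. A seated pot has its middle at z = 74 mm, and 34 mm of it stands out of the deck
- start (a joint): travel of the start button: 0 up, 0.006 m fully down; spring, 5 N when fully down; presses straight down
- start_top (a point): centre of the top of the round start button, 26 mm across, in a black housing on the mixer's deck near the front (mixer x = -45 mm, y = +100 mm)
- tag_tab (a point): the new run tag: rigid grey plastic, 40 g, standing upright in the slot of a low black holder. From the bottom: plate 50 mm wide (its y), 8 mm thick (its x) and 45 mm tall; above it an eye, a rectangular opening 34 mm wide and 38 mm tall in a frame 50 mm wide with 8 mm bars; above it a thumb tab 24 mm wide (y), 10 mm thick (x) and 32 mm tall. Total height 123 mm. This point is the centre of the tab, 16 mm below the tag's top; x is the tag's face normal, z up the tag
- tag_eye (a point): middle of the underside of the top bar of the new tag's eye, the edge it hangs by: 24 mm below the tab's centre; the opening reaches 38 mm down from here; same axes as the tab
- stand: the black tag holder, fixed: 70 mm (x) by 90 mm (y) by 30 mm tall, origin on the bench under its middle. Its slot, 10 mm by 54 mm and 24 mm deep, holds the foot of the tag; the tag comes out straight up
- oldtag_eye (a point): the same point on the tag that already hangs on the hook, which is the same shape and size as the new one
- hook: fixed steel stand with one hook; origin on the bench under its post (14 mm thick, 200 mm tall). From the post a level round bar 8 mm thick, axis 160 mm above the bench, runs 140 mm along the stand's own -x, roughly towards the robot, and ends in an upturned tip whose top is 16 mm above the bar's axis. The base plate is 90 x 120 x 12 mm. The old tag hangs 25 to 50 mm from the post
- hook_tip (a point): centre of the rounded end of the hook's upturned tip: 140 mm from the post, 12 mm above the bar's axis, 172 mm above the bench
- basket: bystander: empty beige slatted basket, 100 x 180 x 60 mm, origin under its middle; leave alone
- tuberack: bystander: black rack of red-capped tubes, 54 x 138 x 105 mm, origin under its middle; leave alone
- gelbottle: bystander: white bottle 60 mm in diameter, 150 mm tall, origin under its middle; leave alone
There are look-alikes about, which are no part of the job. Leave any black or turquoise look-alike of the part that bears pot2_mid alone.

How it is judged:
By the outcome, as a careful person would: the job done as asked, in the order asked, and still so for the second after the job is handed in, with the robot touching nothing.
Of pot0, pot1, pot2, pot3, pot4 only 4 to 5 are there at a start; the rules pass over those that are not, and their reading is None.
At some moment in a run one of pot0, pot1, pot2, pot3, pot4 may be knocked a few centimetres aside while the robot is not near it.
It also fails if it takes over 200 s, if anything falls off the work surface, if the arm or the gripper's body presses on something with over 40 N, if the wrist force passes 120 N, or if a joint passes its speed limit or range.

### The arm

A 6-joint arm with a two-finger parallel gripper is mounted at the origin on the work surface. World frame = base frame: x ahead of the robot, y to its left, z up, the work surface at z = 0. Lengths are in m, angles in rad, forces in N, time in s.
With the tool pointing down it reaches from about 0.425 to 0.95 m from the base axis. Payload 14.7 kg.
Tool frame: the origin (TCP) lies at the very end of the fingers, on their centre line; the grasp point (between the pads) lies 19 mm behind it (ctrl.grip_depth is the distance from the TCP to the grasp point, in m); z points along the fingers, y is the direction in which the jaws open and shut (so a half turn about z gives the same grasp; the last joint's range is limited). The gripper opens to 85 mm and grips with 20 to 120 N. Pads are 22 mm wide; open, the fingers measure 114 mm over their backs; the gripper's body (76 mm by 85 mm) begins 54 mm behind the grasp point. The pads swing forward as they close: fully open they stand 13 mm farther back than shut.
Start: joints at [-1.35, 0.48, 1.596, -0, 1.065, -0.047], TCP at [0.172, -0.627, 0.231] pointing down, gripper open.
Joint ranges: [-2.75, 2.75], [-0.82, 2.05], [0.23, 2.67], [-1.56, 4.7], [0.09, 2.69], [-2.92, 2.92]. Speed limits (rad/s): [1.89, 1.89, 2.39, 3.01, 3.01, 3.01].

### API

Orientations are given as a rotation vector (axis times angle).
In Python, from rig import ctrl, viewer gives the robot as it stands. The module is installed in compiled form; this text tells all that it offers.
- The arm moves only by the tool send_rows, never from a script. Its argument "plan" is a list of rows, each a list of 7 numbers: the opening, from -1 (shut) to 1 (fully open), then the shift along the tool's x, y, z in mm, then the turn, a rotation vector about the tool's x, y, z in degrees. A call has 1 to 12 rows; each row shifts and turns the commanded pose from where the row before left it, along the tool's axes as they then stand; what a row does not reach is not made up. A row lasts 1/8 s, in which the tool goes at most 62.5 mm and 10.7 degrees, less where a joint would pass 70% of its speed; a pose out of reach is approached as far as the arm can. A call is refused whole if a number of a shift passes 62.5 or a number of a turn 10.7, either way. A call with a gripper value outside its range is refused whole. The fingers move at their own pace and stop on an object; "force" is the grip in N (left out, the last holds). Time passes only in rows, so rows that do not move let the fingers close. It gives the time, the measured TCP pose, the force and the opening at its end, in the units of the state.
- ctrl.read_state(): the state, without advancing time (a new reading comes with each control period).
- viewer.grab_frame(name): name is "scene" or "side" or "wrist"; returns a dict with "img" (384x512x3 uint8, red, green, blue), "fx", "fy", "cx", "cy" (pixels), "R" (3x3) and "t" (3): a world point X has camera coordinates R X + t. Camera axes: x right, y down, z forward; pixel columns grow to the right and rows downward; lengths in m; the calibration is good to about 2 mm. A picture is of the moment at which its call begins. There is no depth.
- ctrl.hand_in(): hands the job in, once; it reports no verdict.
The state is a dict: "time_s": time; "qpos": joint angles; "joint_velocities": joint speeds; "tau": joint torques, N m; "position": TCP position; "eef_rot": TCP orientation; "contact_force": force on the tool from outside, world axes, zero at the start; "wrist_torque": the same for the moment, N m; "finger_gap": finger opening in m.
Only numpy, scipy, OpenCV 4.12 (cv2) and the standard library are available. Lean on these libraries where they do the work, as an engineer would, in place of code of your own. Each camera call takes 0.05 s, during which the arm holds its last target. There are 200 camera calls.

## Working session

There is one attempt and no reset: what is moved stays moved. The work goes in short steps, Python scripts to look and compute and a tool call to move; the robot and the scene stay as the last step left them, time stands still between calls to the robot, and variables do not carry over. Pictures are saved under pics/ and viewed, about 12 in all and at most 16, crops included, and the job is handed in when it is done.

Besides the shell and the picture viewer there is one more tool, called as name(argument=value, ...), one argument or row to a line, values as JSON. send_rows: Moves the arm, as the interface text tells. Its arguments: {"type":"object","properties":{"plan":{"type":"array","items":{"type":"array","items":{"type":"number"}}},"force":{"type":"number"}},"required":["plan"]}

```bash
mkdir -p pics; cat > h.py <<'E'
from rig import ctrl, viewer
import numpy as np, cv2
def grab(n,save=None):
    f=viewer.grab_frame(n)
    if save: cv2.imwrite('pics/'+save,f['img'][:,:,::-1])
    return f
def ray(f,u,v,z):
    R=np.array(f['R']);t=np.array(f['t']);c=-R.T@t
    d=R.T@np.array([(u-f['cx'])/f['fx'],(v-f['cy'])/f['fy'],1])
    return c+d*(z-c[2])/d[2]
def proj(f,X):
    p=np.array(f['R'])@np.array(X)+np.array(f['t'])
    return np.array([f['fx']*p[0]/p[2]+f['cx'],f['fy']*p[1]/p[2]+f['cy']])
def tri(fs,ps):
    A=[];b=[]
    for f,(u,v) in zip(fs,ps):
        R=np.array(f['R']);t=np.array(f['t']);x=(u-f['cx'])/f['fx'];y=(v-f['cy'])/f['fy']
        A+=[R[0]-x*R[2],R[1]-y*R[2]];b+=[x*t[2]-t[0],y*t[2]-t[1]]
    s=np.linalg.lstsq(np.array(A),np.array(b),rcond=None);return s[0],s[1]
E
python3 - <<'E'
from h import *
a=grab('scene','s0.png');b=grab('side','d0.png')
for f in(a,b):print(-np.array(f['R']).T@np.array(f['t']),f['fx'],np.array(f['R'])[2])
print(ctrl.read_state())
E
```

```text
[ 1.0022468  -0.74346676  0.87756547] 369.6701630190008 [-0.36837156  0.65328941 -0.66144943]
[0.44916026 0.87996545 0.88882839] 456.18759515804396 [ 0.09468441 -0.76464776 -0.63745483]
{'time_s': 0.1, 'qpos': array([-1.34958499e+00,  4.80778551e-01,  1.59680644e+00,  5.34100477e-07,
        1.06510961e+00, -4.66156804e-02]), 'joint_velocities': array([-3.01562233e-04,  7.58179146e-05, -2.55492677e-03, -1.62750913e-03,
        9.04739200e-04, -4.29940458e-04]), 'tau': array([ 1.44696107e-03, -9.52258086e+01, -4.31042147e+01,  1.22600136e-04,
        5.50092605e-03, -2.79733553e-05]), 'position': array([ 0.17194278, -0.6264608 ,  0.2307321 ]), 'eef_rot': array([-3.11237799e+00, -4.19298459e-01,  1.50132154e-04]), 'contact_force': array([-0.8818727 , -0.00891505, -0.16702563]), 'wrist_torque': array([ 0.0576886 , -0.00266273, -0.06838414]), 'finger_gap': 0.08544645979794571}
```

View pics/s0.png

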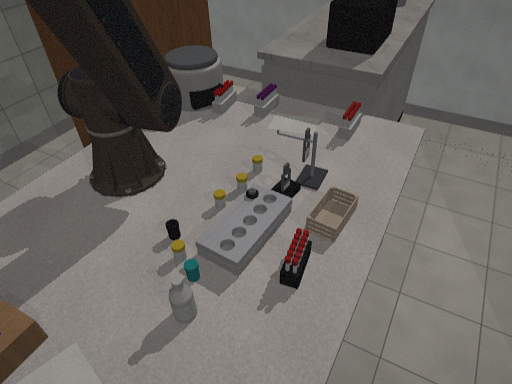

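View pics/d0.png

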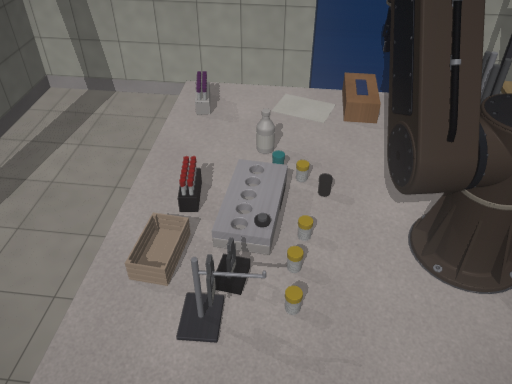

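Scene view candidates: yellow-lidded pots at (178,250), (219,198), (242,181) and (257,162). The black look-alike is at (173,229) and the turquoise one at (192,270). I'll take close crops next to check that choice and to measure the tag, hook and mixer.

```bash
python3 - <<'E'
from h import *
a=grab('scene');b=grab('side')
L={}
for n,f in(('a',a),('b',b)):
    h=cv2.cvtColor(f['img'],cv2.COLOR_RGB2HSV)
    m=cv2.inRange(h,(20,140,90),(35,255,255))
    k,_,st,ce=cv2.connectedComponentsWithStats(m)
    L[n]=[c for s,c in zip(st[1:],ce[1:]) if s[4]>25]
    print(n,[(s.tolist(),c.round(1).tolist()) for s,c in zip(st[1:],ce[1:]) if s[4]>25])
for p in L['a']:
    for q in L['b']:
        X,r=tri([a,b],[p,q])
        if r[0]<2e-5 and .03<X[2]<.08: print(p.round(),q.round(),X.round(4),r)
def crop(f,x0,y0,x1,y1,s):
    return cv2.resize(f['img'][y0:y1,x0:x1,::-1],None,fx=s,fy=s,interpolation=cv2.INTER_CUBIC)
A=crop(a,265,115,335,195,6);B=crop(b,170,230,280,345,5)  # 420x480 ; 550x575
o=np.zeros((575,970,3),np.uint8);o[:480,:420]=A;o[:575,420:]=B
cv2.imwrite('pics/c1.png',o[:, :])
A=crop(a,155,145,300,295,4);B=crop(b,210,150,350,320,3.5)
cv2.imwrite('pics/c2.png',np.hstack([cv2.copyMakeBorder(A,0,0,0,0,0),B[:600] if B.shape[0]>=600 else cv2.copyMakeBorder(B,0,600-B.shape[0],0,0,0)]))
o=cv2.resize(o,None,fx=.82,fy=.82,interpolation=cv2.INTER_AREA);cv2.imwrite('pics/c1.png',o);print(o.shape)
o=cv2.imread('pics/c2.png');o=cv2.resize(o,(800,int(o.shape[0]*800/o.shape[1])));cv2.imwrite('pics/c2.png',o);print(o.shape)
E
```

```text
a [([252, 155, 10, 9, 57], [256.8, 158.2]), ([236, 173, 11, 7, 63], [241.2, 176.1]), ([214, 190, 11, 10, 74], [218.9, 193.4]), ([171, 239, 14, 12, 116], [177.4, 244.6])]
b [([297, 160, 12, 11, 108], [302.3, 165.2]), ([299, 216, 14, 13, 157], [305.3, 222.0]), ([288, 246, 15, 16, 191], [294.9, 253.4]), ([286, 286, 17, 18, 242], [293.5, 294.3])]
[257. 158.] [294. 294.] [0.4378 0.2443 0.0543] [2.35195535e-07]
[241. 176.] [295. 253.] [0.4412 0.1231 0.055 ] [8.29965633e-07]
[219. 193.] [305. 222.] [0.4204 0.0093 0.0536] [1.03263443e-07]
[177. 245.] [302. 165.] [ 0.4377 -0.2377  0.0537] [1.16538994e-06]
(472, 795, 3)
(448, 800, 3)
```

View pics/c1.png

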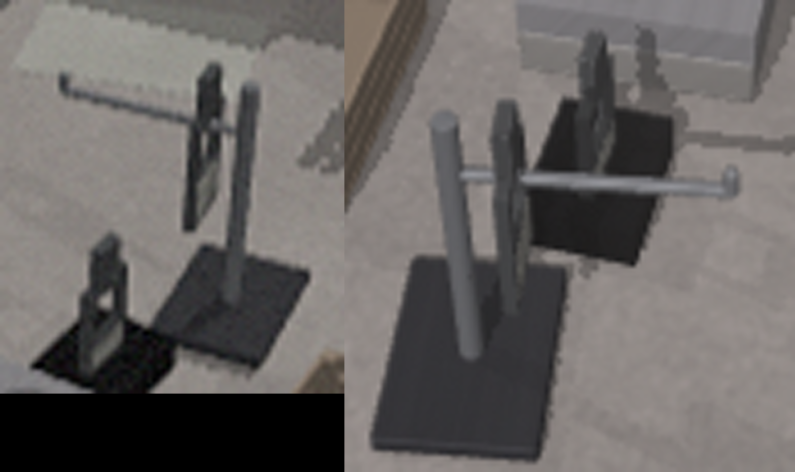

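View pics/c2.png

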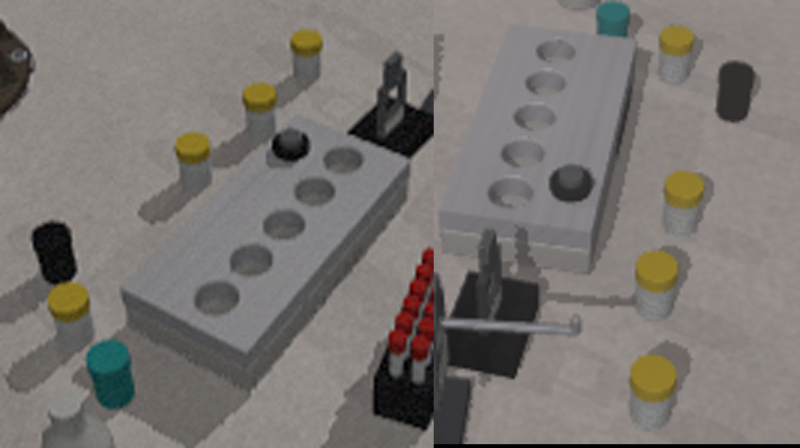

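Crop c2 confirms four yellow-lidded pots; the black and turquoise ones are separate. All five pockets are visible in c2, scene half (217,297) to (343,160). In c1 the hook tip is at (64,78) in the scene crop and (732,173) in the side crop.

```bash
cat > pts.py <<'E'
from h import *
a=grab('scene');b=grab('side')
k=.8196
A1=lambda x,y:(265+(x+.5)/(6*k)-.5,115+(y+.5)/(6*k)-.5)
B1=lambda x,y:(170+(x-344.2+.5)/(5*k)-.5,230+(y+.5)/(5*k)-.5)
q=.7477
A2=lambda x,y:(155+(x+.5)/(4*q)-.5,145+(y+.5)/(4*q)-.5)
B2=lambda x,y:(210+(x-433.6+.5)/(3.5*q)-.5,150+(y+.5)/(3.5*q)-.5)
for n,p,r in [('tip',(64,78),(732,173)),('posttop',(251,88),(444,120)),('postbase',(233,302),(470,355)),('newtop',(107,240),(597,37)),('oldtop',(210,68),(506,103))]:
    print(n,*tri([a,b],[A1(*p),B1(*r)]))
pk=[]
for p,r in zip([(217,297),(251,260),(284,224),(315,191),(343,160)],[(556,51),(546,82),(534,117),(523,153),(510,192)]):
    X,e=tri([a,b],[A2(*p),B2(*r)]);pk.append(X);print('pk',X,e,ray(a,*A2(*p),.07)[:2],ray(b,*B2(*r),.07)[:2])
print('btn',*tri([a,b],[A2(291,137),B2(573,175)]))
P=np.array(pk);print(np.polyfit(np.arange(5)-2,P[:,0],1),np.polyfit(np.arange(5)-2,P[:,1],1))
# refine pockets: dark/ellipse contour, holder base corners black
E
python3 pts.py
```

```text
tip [0.50172631 0.28607335 0.1710484 ] [8.19257278e-07]
posttop [0.64207388 0.2931204  0.19827922] [1.22906767e-06]
postbase [0.643261   0.29543891 0.00748536] [1.64983611e-06]
newtop [0.59108674 0.16870384 0.13310273] [1.50592317e-05]
oldtop [0.61227584 0.28808218 0.20888309] [3.104698e-06]
pk [ 0.57279889 -0.17898089  0.06960748] [1.86592415e-06] [ 0.57402576 -0.17914191] [ 0.57189697 -0.17910578]
pk [ 0.57703292 -0.12256152  0.06967158] [1.78913118e-06] [ 0.5781946  -0.12269657] [ 0.57614858 -0.12273539]
pk [ 0.5817832  -0.06363646  0.06941213] [2.46675846e-07] [ 0.58245265 -0.06408375] [ 0.5813759  -0.06315696]
pk [ 0.58603127 -0.00616341  0.06954533] [2.10484946e-06] [ 0.58731792 -0.00642936] [ 0.58503437 -0.00620318]
pk [0.59031657 0.05105115 0.06945838] [4.87114462e-07] [0.59109394 0.0505973 ] [0.58977639 0.05136386]
btn [0.53089433 0.0397627  0.08812954] [5.98420247e-06]
[0.00440337 0.58159257] [ 0.05764622 -0.06405823]
```

```bash
cat >> h.py <<'E'
from scipy.spatial.transform import Rotation as Ro
def lids(f):
    m=cv2.inRange(cv2.cvtColor(f['img'],cv2.COLOR_RGB2HSV),(20,140,90),(35,255,255))
    k,_,st,ce=cv2.connectedComponentsWithStats(m)
    return [c for s,c in zip(st[1:],ce[1:]) if s[4]>25]
def bias(f,X,h=.014):  # silhouette centroid of a lid (top 6 mm above X) minus its axis point
    th=np.linspace(0,6.283,60)
    P=[proj(f,X+np.array([.02*np.cos(t),.02*np.sin(t),z])) for t in th for z in(.0065,.0065-h)]
    M=cv2.moments(cv2.convexHull(np.array(P,np.float32)*16))
    return np.array([M['m10'],M['m01']])/M['m00']/16-proj(f,X)
def pots(a,b):
    out=[]
    for p in lids(a):
        for q in lids(b):
            X,r=tri([a,b],[p,q])
            if r[0]<1e-5 and .03<X[2]<.3:
                for _ in range(3): Y,r=tri([a,b],[p-bias(a,X),q-bias(b,X)]);X=Y
                out.append(X)
    return out
def go(X,yaw=-.0762,s=None):
    s=s or ctrl.read_state();R=Ro.from_rotvec(s['eef_rot'])
    cur=np.arctan2(*R.apply([0,1,0])[1::-1])
    print('t%.1f pos'%s['time_s'],s['position'].round(4),'shift mm',(R.inv().apply(np.array(X)-s['position'])*1e3).round(1),'turn z deg %.2f'%np.degrees(cur-yaw),
     'tilt',R.apply([0,0,1]).round(3),'F',s['contact_force'].round(1),'gap',round(s['finger_gap'],4),'q6',s['qpos'][5].round(2))
def pk(i): return np.array([.5816,-.0641])+(i-2)*.058*np.array([.0761,.9971])
E
python3 - <<'E'
from h import *
a=grab('scene');b=grab('side')
for X in pots(a,b): print(X.round(4))
for p,q,n in[((173,223),(325,177),'black'),((192,264),(279,154),'turq'),((180,282),(266,118),'bottle')]: print(n,*tri([a,b],[p,q]))
go([.4377,-.2377,.16])
E
```

```text
[0.4379 0.2448 0.0555]
[0.4412 0.1231 0.0556]
[0.4206 0.0093 0.0541]
[ 0.4379 -0.2379  0.0541]
black [ 0.37225654 -0.17793506  0.05993088] [7.92472292e-06]
turq [ 0.51611621 -0.27797271  0.0578324 ] [2.38946138e-05]
bottle [ 0.565867   -0.37487131  0.12667857] [2.57642024e-06]
t0.4 pos [ 0.172  -0.6268  0.2312] shift mm [ 359.2 -304.9   71.2] turn z deg -70.29 tilt [-0.  0. -1.] F [ 0.7  0.4 -0.2] gap 0.0856 q6 -0.05
```

send_rows(
  plan=[
    [0.6,0,0,0,0,0,-10],
    [0.6,0,0,0,0,0,-10],
    [0.6,0,0,0,0,0,-10],
    [0.6,0,0,0,0,0,-10],
    [0.6,0,0,0,0,0,-10],
    [0.6,0,0,0,0,0,-10],
    [0.6,0,0,0,0,0,-10],
    [0.6,0,0,0,0,0,-0.3],
    [0.6,0,0,0,0,0,0],
  ],
  force=40,
)

```text
time_s: 1.52
position: [0.172, -0.6268, 0.2313]
eef_rot: [-2.309, -2.131, 0.0]
contact_force: [0.5, 0.2, 0.7]
finger_gap: 0.0682
```

```bash
python3 -c "
from h import *
go([.4379,-.2379,.1])"
```

```text
t1.5 pos [ 0.172  -0.6268  0.2313] shift mm [408.9 233.9 131.3] turn z deg -0.22 tilt [-0.  0. -1.] F [0.5 0.2 0.7] gap 0.0682 q6 -1.27
```

send_rows(
  plan=[
    [0.6,41,23.4,7,0,0,-0.2],
    [0.6,41,23.4,7,0,0,0],
    [0.6,41,23.4,7,0,0,0],
    [0.6,41,23.4,15,0,0,0],
    [0.6,41,23.4,15,0,0,0],
    [0.6,41,23.4,20,0,0,0],
    [0.6,41,23.4,20,0,0,0],
    [0.6,41,23.4,20,0,0,0],
    [0.6,41,23.4,20,0,0,0],
    [0.6,40,23.3,0,0,0,0],
    [0.6,0,0,0,0,0,0],
    [0.6,0,0,0,0,0,0],
  ],
)

```text
time_s: 3.02
position: [0.4352, -0.236, 0.1004]
eef_rot: [2.301, 2.138, -0.0]
contact_force: [-0.6, -0.4, 0.8]
finger_gap: 0.0682
```

```bash
python3 -c "
from h import *
go([.4379,-.2379,.032])
a=grab('scene');b=grab('side')
for X in pots(a,b): print(X.round(4))"
```

```text
t3.0 pos [ 0.4352 -0.236   0.1004] shift mm [-1.6  2.9 68.4] turn z deg 0.15 tilt [ 0. -0. -1.] F [-0.6 -0.4  0.8] gap 0.0682 q6 -0.48
[0.4381 0.2439 0.0541]
[0.4417 0.1221 0.0543]
[0.4206 0.009  0.0538]
[ 0.4379 -0.2386  0.0537]
```

send_rows(
  plan=[
    [0.6,-2,2.8,20,0,0,0.1],
    [0.6,0,0,25,0,0,0],
    [0.6,0,0,25,0,0,0],
    [0.6,0,0,0,0,0,0],
    [-1,0,0,0,0,0,0],
    [-1,0,0,0,0,0,0],
    [-1,0,0,0,0,0,0],
    [-1,0,0,0,0,0,0],
    [-1,0,0,0,0,0,0],
    [-1,0,0,0,0,0,0],
    [-1,0,0,0,0,0,0],
    [-1,0,0,0,0,0,0],
  ],
)

```text
time_s: 4.62
position: [0.4382, -0.2386, 0.0314]
eef_rot: [2.301, 2.136, 0.0]
contact_force: [-2.9, -2.1, 6.8]
finger_gap: 0.0389
```

send_rows(
  plan=[
    [-1,0,0,-25,0,0,0],
    [-1,0,0,-35,0,0,0],
    [-1,0,0,-35,0,0,0],
    [-1,0,0,-20,0,0,0],
    [-1,0,0,0,0,0,0],
  ],
)

```text
time_s: 5.25
position: [0.4387, -0.2388, 0.1473]
eef_rot: [2.3, 2.135, 0.002]
contact_force: [0.2, 0.0, 0.4]
finger_gap: 0.0389
```

```bash
python3 -c "
from h import *
go([*pk(0),.16])
a=grab('scene','s2.png');b=grab('side','d2.png')
for X in pots(a,b): print(X.round(4))
A=a['img'][150:290,130:300];B=b['img'][100:240,230:400]
cv2.imwrite('pics/g1.png',cv2.resize(np.hstack([A,B])[:,:,::-1],None,fx=2.3,fy=2.3,interpolation=cv2.INTER_CUBIC))"
```

```text
t5.2 pos [ 0.4387 -0.2388  0.1473] shift mm [ 68.8 129.3 -12.3] turn z deg 0.10 tilt [ 0.003 -0.002 -1.   ] F [0.2 0.  0.4] gap 0.0389 q6 -0.48
[0.4378 0.2443 0.0548]
[0.4414 0.1226 0.0549]
[0.4205 0.0091 0.054 ]
```

View pics/g1.png

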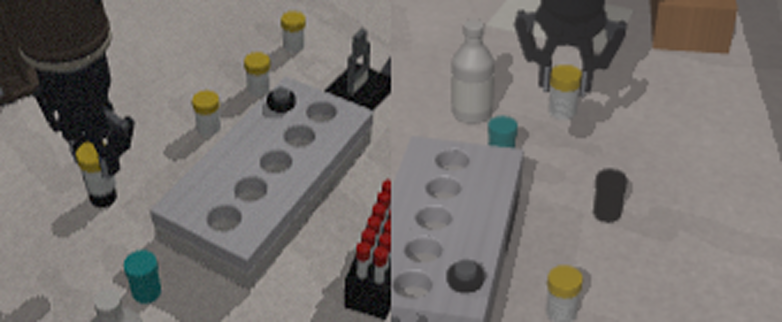

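The picture shows the pot held upright between the pads, at about (95,165) in the scene half and (565,85) in the side half. Now I'll carry it over to pocket 0.

send_rows(
  plan=[
    [-1,17,32,0,0,0,0.1],
    [-1,17,32,0,0,0,0],
    [-1,17,32,0,0,0,0],
    [-1,17,32,0,0,0,0],
    [-1,0,0,0,0,0,0],
    [-1,0,0,0,0,0,0],
    [-1,0,0,0,0,0,0],
  ],
)

```text
time_s: 6.22
position: [0.5694, -0.1803, 0.1449]
eef_rot: [-2.304, -2.134, 0.001]
contact_force: [0.1, 0.3, 0.1]
finger_gap: 0.0388
```

```bash
python3 -c "
from h import *
go([*pk(0),.0754])
"
```

```text
t6.2 pos [ 0.5694 -0.1803  0.1449] shift mm [ 0.8  3.5 69.5] turn z deg -0.03 tilt [-0.001  0.    -1.   ] F [0.1 0.3 0.1] gap 0.0388 q6 -0.28
```

send_rows(
  plan=[
    [-1,1,3.5,20,0,0,0],
    [-1,0,0,19,0,0,0],
    [-1,0,0,0,0,0,0],
    [-1,0,0,0,0,0,0],
    [-1,0,0,5,0,0,0],
    [-1,0,0,5,0,0,0],
    [-1,0,0,0,0,0,0],
  ],
)

```text
time_s: 7.1
position: [0.5738, -0.1792, 0.096]
eef_rot: [-2.304, -2.135, 0.0]
contact_force: [0.4, 0.1, -1.4]
finger_gap: 0.0391
```

```bash
python3 -c "
from h import *
go([*pk(0),.0754])
"
```

```text
t7.1 pos [ 0.5738 -0.1792  0.096 ] shift mm [-0.7 -1.  20.6] turn z deg 0.01 tilt [-0.  0. -1.] F [ 0.4  0.1 -1.4] gap 0.0391 q6 -0.28
```

send_rows(
  plan=[
    [-1,0,0,6,0,0,0],
    [-1,0,0,6,0,0,0],
    [-1,0,0,5,0,0,0],
    [-1,0,0,3,0,0,0],
    [-1,0,0,1,0,0,0],
    [-1,0,0,0,0,0,0],
    [-1,0,0,0,0,0,0],
  ],
)

```text
time_s: 7.98
position: [0.574, -0.1792, 0.0755]
eef_rot: [-2.304, -2.135, 0.0]
contact_force: [-2.6, 1.2, 4.6]
finger_gap: 0.0389
```

send_rows(
  plan=[
    [0.5,0,0,0,0,0,0],
    [0.5,0,0,0,0,0,0],
    [0.5,0,0,0,0,0,0],
    [0.5,0,0,0,0,0,0],
    [0.5,0,0,-20,0,0,0],
    [0.5,0,0,-30,0,0,0],
    [0.5,0,0,-30,0,0,0],
    [0.5,30,-30,0,0,0,0],
    [0.5,40,-40,0,0,0,0],
    [0.5,40,-40,0,0,0,0],
    [0.5,0,0,0,0,0,0],
    [0.5,0,0,0,0,0,0],
  ],
)

```text
time_s: 9.48
position: [0.4734, -0.0613, 0.1557]
eef_rot: [2.303, 2.135, 0.001]
contact_force: [0.8, -0.2, -0.2]
finger_gap: 0.0641
```

```bash
python3 -c "
from h import *
a=grab('scene');b=grab('side')
for X in pots(a,b): print(X.round(4))
go([.4206,.0091,.0314])
"
```

```text
[0.438  0.2445 0.0548]
[0.4419 0.1225 0.0545]
[0.4208 0.0085 0.0532]
[ 0.5729 -0.1792  0.097 ]
t9.6 pos [ 0.4737 -0.0618  0.1554] shift mm [ 66.7 -58.5 124. ] turn z deg -0.01 tilt [ 0.001 -0.    -1.   ] F [-0.  -0.4 -1.1] gap 0.0641 q6 -0.12
```

send_rows(
  plan=[
    [0.5,33,-29,10,0,0,0],
    [0.5,33.5,-29.4,20,0,0,0],
    [0.5,0,0,10,0,0,0],
    [0.5,0,0,0,0,0,0],
    [0.5,0,0,0,0,0,0],
  ],
)

```text
time_s: 10.2
position: [0.4208, 0.0088, 0.1156]
eef_rot: [2.305, 2.134, 0.001]
contact_force: [0.4, 0.3, -0.3]
finger_gap: 0.0643
```

```bash
python3 -c "
from h import *
go([.4207,.0090,.0314]);print(ctrl.read_state()['qpos'])
"
```

```text
t10.2 pos [0.4208 0.0088 0.1156] shift mm [ 0.2 -0.2 84.2] turn z deg -0.05 tilt [ 0.001 -0.    -1.   ] F [ 0.4  0.3 -0.3] gap 0.0643 q6 0.03
[-5.10998173e-02  3.50415389e-01  2.21616891e+00 -8.94130848e-05
  5.74065111e-01  2.60193445e-02]
```

send_rows(
  plan=[
    [0.5,0,0,28,0,0,0],
    [0.5,0,0,28,0,0,0],
    [0.5,0,0,28,0,0,0],
    [0.5,0,0,0,0,0,0],
    [0.5,0,0,0,0,0,0],
  ],
)

```text
time_s: 10.82
position: [0.4202, 0.0092, 0.032]
eef_rot: [2.305, 2.134, 0.001]
contact_force: [0.0, 0.1, -0.1]
finger_gap: 0.0642
```

Reachable. I'll grasp and lift.

send_rows(
  plan=[
    [-1,0,0,0,0,0,0],
    [-1,0,0,0,0,0,0],
    [-1,0,0,0,0,0,0],
    [-1,0,0,0,0,0,0],
    [-1,0,0,0,0,0,0],
    [-1,0,0,0,0,0,0],
    [-1,0,0,-25,0,0,0],
    [-1,0,0,-30,0,0,0],
    [-1,0,0,-30,0,0,0],
    [-1,0,0,-30,0,0,0],
    [-1,0,0,0,0,0,0],
    [-1,0,0,0,0,0,0],
  ],
)

```text
time_s: 12.32
position: [0.4194, 0.0095, 0.1463]
eef_rot: [2.304, 2.135, 0.001]
contact_force: [-1.7, 0.7, -1.7]
finger_gap: 0.0389
```

```bash
python3 -c "
from h import *
go([*pk(1),.0754])
a=grab('scene');b=grab('side')
for X in pots(a,b): print(X.round(4))
"
```

```text
t12.3 pos [0.4194 0.0095 0.1463] shift mm [-119.1  167.3   71. ] turn z deg 0.01 tilt [ 0.001 -0.    -1.   ] F [-1.7  0.7 -1.7] gap 0.0389 q6 0.03
[0.5481 0.0149 0.2434]
[0.411  0.2392 0.0556]
[0.4414 0.1226 0.0549]
[ 0.5728 -0.1784  0.0977]
```

send_rows(
  plan=[
    [-1,-24,33,0,0,0,0],
    [-1,-24,33,0,0,0,0],
    [-1,-24,33,0,0,0,0],
    [-1,-24,33,0,0,0,0],
    [-1,-23,34,0,0,0,0],
    [-1,0,0,20,0,0,0],
    [-1,0,0,18,0,0,0],
    [-1,0,0,0,0,0,0],
    [-1,0,0,0,0,0,0],
    [-1,0,0,0,0,0,0],
  ],
)

```text
time_s: 13.68
position: [0.5763, -0.1216, 0.109]
eef_rot: [2.303, 2.135, 0.001]
contact_force: [0.4, 0.0, -0.0]
finger_gap: 0.0387
```

```bash
python3 -c "
from h import *
go([*pk(1),.0754])
"
```

```text
t13.7 pos [ 0.5763 -0.1216  0.109 ] shift mm [-0.2  0.8 33.6] turn z deg 0.03 tilt [ 0.001 -0.    -1.   ] F [ 0.4  0.  -0. ] gap 0.0387 q6 -0.18
```

send_rows(
  plan=[
    [-1,0,1,4,0,0,0],
    [-1,0,0,5,0,0,0],
    [-1,0,0,5,0,0,0],
    [-1,0,0,5,0,0,0],
    [-1,0,0,5,0,0,0],
    [-1,0,0,5,0,0,0],
    [-1,0,0,3,0,0,0],
    [-1,0,0,1,0,0,0],
    [-1,0,0,0,0,0,0],
    [-1,0,0,0,0,0,0],
  ],
)

```text
time_s: 14.92
position: [0.577, -0.1218, 0.0764]
eef_rot: [2.304, 2.135, 0.0]
contact_force: [-6.3, 1.5, 21.7]
finger_gap: 0.0389
```

send_rows(
  plan=[
    [0.5,0,0,0,0,0,0],
    [0.5,0,0,0,0,0,0],
    [0.5,0,0,0,0,0,0],
    [0.5,0,0,0,0,0,0],
    [0.5,0,0,-20,0,0,0],
    [0.5,0,0,-30,0,0,0],
    [0.5,0,0,-30,0,0,0],
    [0.5,45,-35,0,0,0,0],
    [0.5,45,-35,0,0,0,0],
    [0.5,45,-35,0,0,0,0],
    [0.5,45,-30,0,0,0,0],
    [0.5,0,0,0,0,0,0],
  ],
)

```text
time_s: 16.42
position: [0.454, 0.0703, 0.1553]
eef_rot: [-2.3, -2.139, 0.001]
contact_force: [0.3, -1.3, -0.3]
finger_gap: 0.0641
```

```bash
python3 -c "
from h import *
a=grab('scene');b=grab('side')
for X in pots(a,b): print(X.round(4))
go([.4414,.1226,.0314])
"
```

```text
[0.4128 0.239  0.0541]
[0.4412 0.1232 0.0558]
t16.5 pos [0.4563 0.0683 0.1555] shift mm [ 53.  -19.  124.1] turn z deg 0.10 tilt [ 0.001 -0.    -1.   ] F [ 0.3 -1.   0.6] gap 0.0639 q6 0.16
```

send_rows(
  plan=[
    [0.5,27,-10,10,0,0,0],
    [0.5,26,-9,20,0,0,0],
    [0.5,0,0,10,0,0,0],
    [0.5,0,0,0,0,0,0],
    [0.5,0,0,0,0,0,0],
  ],
)

```text
time_s: 17.15
position: [0.4419, 0.1214, 0.1156]
eef_rot: [2.305, 2.134, 0.001]
contact_force: [0.9, -0.7, 1.1]
finger_gap: 0.064
```

```bash
python3 -c "
from h import *
go([.4414,.1226,.0314])
"
```

```text
t17.1 pos [0.4419 0.1214 0.1156] shift mm [ 1.2 -0.6 84.2] turn z deg -0.06 tilt [ 0.  0. -1.] F [ 0.9 -0.7  1.1] gap 0.064 q6 0.28
```

send_rows(
  plan=[
    [0.5,1.2,-0.5,28,0,0,0],
    [0.5,0,0,28,0,0,0],
    [0.5,0,0,28,0,0,0],
    [0.5,0,0,0,0,0,0],
    [-1,0,0,0,0,0,0],
    [-1,0,0,0,0,0,0],
    [-1,0,0,0,0,0,0],
    [-1,0,0,0,0,0,0],
    [-1,0,0,0,0,0,0],
    [-1,0,0,0,0,0,0],
    [-1,0,0,0,0,0,0],
  ],
)

```text
time_s: 18.52
position: [0.4416, 0.1235, 0.0326]
eef_rot: [2.303, 2.135, 0.003]
contact_force: [-0.8, -2.9, 9.3]
finger_gap: 0.039
```

send_rows(
  plan=[
    [-1,0,0,-25,0,0,0],
    [-1,0,0,-30,0,0,0],
    [-1,0,0,-30,0,0,0],
    [-1,0,0,-30,0,0,0],
    [-1,0,0,0,0,0,0],
    [-1,0,0,0,0,0,0],
  ],
)

```text
time_s: 19.27
position: [0.4407, 0.1234, 0.1465]
eef_rot: [2.304, 2.135, 0.001]
contact_force: [0.5, -0.3, -1.3]
finger_gap: 0.0387
```

```bash
python3 -c "
from h import *
go([*pk(2),.0754])
a=grab('scene');b=grab('side')
for X in pots(a,b): print(X.round(4))
"
```

```text
t19.3 pos [0.4407 0.1234 0.1465] shift mm [-176.3  154.7   71.2] turn z deg 0.01 tilt [ 0.001  0.    -1.   ] F [ 0.5 -0.3 -1.3] gap 0.0387 q6 0.28
[0.4381 0.1216 0.1684]
[0.4119 0.2389 0.0546]
```

send_rows(
  plan=[
    [-1,-35,31,0,0,0,0],
    [-1,-35,31,0,0,0,0],
    [-1,-35,31,0,0,0,0],
    [-1,-35,31,0,0,0,0],
    [-1,-35.5,31,0,0,0,0],
    [-1,0,0,20,0,0,0],
    [-1,0,0,18,0,0,0],
    [-1,0,0,0,0,0,0],
    [-1,0,0,0,0,0,0],
    [-1,0,0,0,0,0,0],
  ],
)

```text
time_s: 20.62
position: [0.5823, -0.063, 0.109]
eef_rot: [2.303, 2.136, 0.001]
contact_force: [0.1, 0.6, -1.2]
finger_gap: 0.0387
```

```bash
python3 -c "
from h import *
go([*pk(2),.0764])
"
```

```text
t20.6 pos [ 0.5823 -0.063   0.109 ] shift mm [-1.1 -0.7 32.6] turn z deg 0.04 tilt [ 0.001 -0.    -1.   ] F [ 0.1  0.6 -1.2] gap 0.0387 q6 -0.08
```

send_rows(
  plan=[
    [-1,-0.6,-0.3,4,0,0,0],
    [-1,0,0,5,0,0,0],
    [-1,0,0,5,0,0,0],
    [-1,0,0,5,0,0,0],
    [-1,0,0,5,0,0,0],
    [-1,0,0,5,0,0,0],
    [-1,0,0,3,0,0,0],
    [-1,0,0,0.6,0,0,0],
    [-1,0,0,0,0,0,0],
    [-1,0,0,0,0,0,0],
  ],
)

```text
time_s: 21.88
position: [0.5816, -0.0639, 0.0765]
eef_rot: [2.304, 2.135, 0.0]
contact_force: [-4.7, 0.6, 17.1]
finger_gap: 0.0392
```

send_rows(
  plan=[
    [0.5,0,0,0,0,0,0],
    [0.5,0,0,0,0,0,0],
    [0.5,0,0,0,0,0,0],
    [0.5,0,0,0,0,0,0],
    [0.5,0,0,-20,0,0,0],
    [0.5,0,0,-30,0,0,0],
    [0.5,0,0,-30,0,0,0],
    [0.5,35,-45,0,0,0,0],
    [0.5,45,-45,0,0,0,0],
    [0.5,45,-45,0,0,0,0],
    [0.5,45,-25,0,0,0,0],
    [0.5,45,-20,0,0,0,0],
  ],
)

```text
time_s: 23.38
position: [0.4189, 0.1637, 0.1559]
eef_rot: [2.304, 2.135, 0.001]
contact_force: [1.2, 0.7, 0.5]
finger_gap: 0.0641
```

send_rows(
  plan=[
    [0.5,30,-10,0,0,0,0],
    [0.5,0,0,0,0,0,0],
    [0.5,0,0,0,0,0,0],
  ],
)

```text
time_s: 23.75
position: [0.4123, 0.1929, 0.1557]
eef_rot: [2.304, 2.136, -0.0]
contact_force: [-0.6, 0.4, 0.7]
finger_gap: 0.064
```

```bash
python3 -c "
from h import *
a=grab('scene');b=grab('side')
for X in pots(a,b): print(X.round(4))
go([.4120,.239,.0314])
"
```

```text
[0.4108 0.2389 0.0555]
[ 0.576  -0.1199  0.0957]
t23.9 pos [0.4125 0.1924 0.1557] shift mm [ 46.5  -4.  124.2] turn z deg -0.04 tilt [-0. -0. -1.] F [ 0.3 -1.1 -0.8] gap 0.0642 q6 0.45
```

send_rows(
  plan=[
    [0.5,23,-2,20,0,0,0],
    [0.5,23.5,-2,20,0,0,0],
    [0.5,0,0,25,0,0,0],
    [0.5,0,0,0,0,0,0],
    [0.5,0,0,0,0,0,0],
  ],
)

```text
time_s: 24.48
position: [0.4122, 0.2392, 0.0913]
eef_rot: [2.305, 2.134, 0.0]
contact_force: [0.5, -0.4, 0.1]
finger_gap: 0.0638
```

```bash
python3 -c "
from h import *
a=grab('scene');b=grab('side')
for X in pots(a,b): print(X.round(4))
go([.4120,.239,.0314])
"
```

```text
[0.4111 0.2388 0.0549]
[ 0.5761 -0.1197  0.0959]
t24.6 pos [0.4125 0.2395 0.0916] shift mm [-0.6 -0.5 60.2] turn z deg -0.04 tilt [ 0.001  0.001 -1.   ] F [0.5 0.8 0.1] gap 0.0643 q6 0.54
```

send_rows(
  plan=[
    [0.5,-0.5,-0.8,20,0,0,0],
    [0.5,0,0,20,0,0,0],
    [0.5,0,0,19,0,0,0],
    [0.5,0,0,0,0,0,0],
    [-1,0,0,0,0,0,0],
    [-1,0,0,0,0,0,0],
    [-1,0,0,0,0,0,0],
    [-1,0,0,0,0,0,0],
    [-1,0,0,0,0,0,0],
    [-1,0,0,0,0,0,0],
    [-1,0,0,0,0,0,0],
  ],
)

```text
time_s: 25.95
position: [0.4116, 0.2396, 0.0328]
eef_rot: [2.304, 2.135, 0.003]
contact_force: [-1.2, -0.2, 5.4]
finger_gap: 0.0389
```

send_rows(
  plan=[
    [-1,0,0,-25,0,0,0],
    [-1,0,0,-30,0,0,0],
    [-1,0,0,-30,0,0,0],
    [-1,0,0,-30,0,0,0],
    [-1,-40,0,0,0,0,0],
    [-1,-40,20,0,0,0,0],
    [-1,0,0,0,0,0,0],
    [-1,0,0,0,0,0,0],
  ],
)

```text
time_s: 26.95
position: [0.425, 0.1581, 0.1473]
eef_rot: [2.305, 2.134, 0.001]
contact_force: [0.4, 0.5, -0.2]
finger_gap: 0.0387
```

```bash
python3 -c "
from h import *
go([*pk(3),.0754])
a=grab('scene');b=grab('side')
for X in pots(a,b): print(X.round(4))
"
```

```text
t26.9 pos [0.425  0.1581 0.1473] shift mm [-151.5  173.1   71.9] turn z deg -0.05 tilt [ 0.001  0.    -1.   ] F [ 0.4  0.5 -0.2] gap 0.0387 q6 0.37
[0.4226 0.1562 0.1683]
[ 0.5758 -0.1196  0.0959]
```

send_rows(
  plan=[
    [-1,-30,34,0,0,0,0],
    [-1,-30,34,0,0,0,0],
    [-1,-30,35,0,0,0,0],
    [-1,-30,35,0,0,0,0],
    [-1,-31,35,0,0,0,0],
    [-1,0,0,20,0,0,0],
    [-1,0,0,18,0,0,0],
    [-1,0,0,0,0,0,0],
    [-1,0,0,0,0,0,0],
    [-1,0,0,0,0,0,0],
  ],
)

```text
time_s: 28.3
position: [0.5862, -0.0053, 0.1094]
eef_rot: [2.303, 2.136, 0.001]
contact_force: [0.3, -0.4, -0.5]
finger_gap: 0.0391
```

```bash
python3 -c "
from h import *
go([*pk(3),.0768])
"
```

```text
t28.3 pos [ 0.5862 -0.0053  0.1094] shift mm [-1.  -0.1 32.6] turn z deg 0.04 tilt [ 0.001 -0.    -1.   ] F [ 0.3 -0.4 -0.5] gap 0.0391 q6 0.01
```

send_rows(
  plan=[
    [-1,-0.6,0,4,0,0,0],
    [-1,0,0,5,0,0,0],
    [-1,0,0,5,0,0,0],
    [-1,0,0,5,0,0,0],
    [-1,0,0,5,0,0,0],
    [-1,0,0,5,0,0,0],
    [-1,0,0,3,0,0,0],
    [-1,0,0,0.6,0,0,0],
    [-1,0,0,0,0,0,0],
    [-1,0,0,0,0,0,0],
  ],
)

```text
time_s: 29.55
position: [0.5862, -0.0063, 0.0765]
eef_rot: [2.304, 2.135, 0.001]
contact_force: [-0.9, 0.6, 7.1]
finger_gap: 0.0392
```

send_rows(
  plan=[
    [0.5,0,0,0,0,0,0],
    [0.5,0,0,0,0,0,0],
    [0.5,0,0,0,0,0,0],
    [0.5,0,0,0,0,0,0],
    [0.5,0,0,-20,0,0,0],
    [0.5,0,0,-30,0,0,0],
    [-1,0,0,-40,0,0,0],
    [-1,30,-30,0,0,0,0],
    [-1,40,-40,0,0,0,0],
    [-1,40,-40,0,0,0,0],
    [-1,0,-30,0,0,0,0],
    [-1,0,0,0,0,0,0],
  ],
)

```text
time_s: 31.05
position: [0.4525, 0.1145, 0.1661]
eef_rot: [-2.302, -2.137, 0.002]
contact_force: [-0.3, 0.3, 0.0]
finger_gap: 0.0
```

```bash
python3 -c "
from h import *
a=grab('scene');b=grab('side')
for X in pots(a,b): print(X.round(4))
A=a['img'][110:270,170:340];B=b['img'][120:280,190:360]
cv2.imwrite('pics/g2.png',cv2.resize(np.hstack([A,B])[:,:,::-1],None,fx=2.35,fy=2.35,interpolation=cv2.INTER_CUBIC))
go([.5325,.0399,.11])"
```

```text
[ 0.5845 -0.0073  0.0984]
[ 0.5759 -0.1195  0.0961]
t31.1 pos [0.4554 0.1141 0.1664] shift mm [-68.2  82.5  56.5] turn z deg 0.03 tilt [ 0.001  0.    -1.   ] F [-0.  -0.8 -0.1] gap -0.0003 q6 0.26
```

View pics/g2.png

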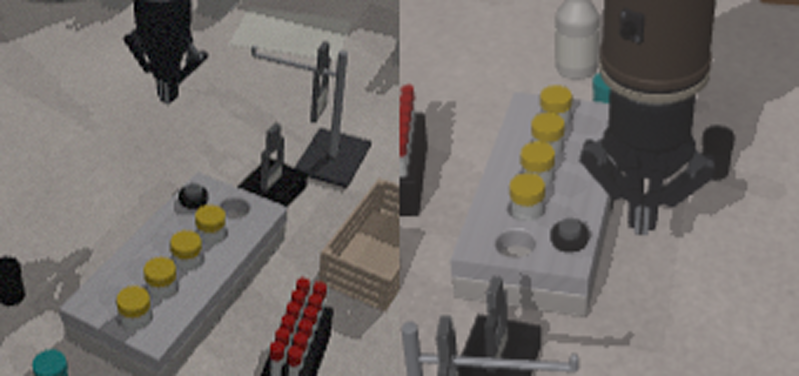

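All four pots are seated; the side half shows lids at (555,98), (547,125), (537,155) and (527,187). The button, at (570,232), is clear, so I'll move above it.

send_rows(
  plan=[
    [-1,-34,41,0,0,0,0],
    [-1,-34,41.5,0,0,0,0],
    [-1,0,0,30,0,0,0],
    [-1,0,0,26,0,0,0],
    [-1,0,0,0,0,0,0],
    [-1,0,0,0,0,0,0],
    [-1,0,0,5,0,0,0],
    [-1,0,0,5,0,0,0],
    [-1,0,0,3,0,0,0],
    [-1,0,0,0,0,0,0],
  ],
)

```text
time_s: 32.4
position: [0.5316, 0.04, 0.0969]
eef_rot: [-2.304, -2.135, 0.0]
contact_force: [-0.3, 0.0, 0.1]
finger_gap: -0.0002
```

send_rows(
  plan=[
    [-1,0,0,3,0,0,0],
    [-1,0,0,0,0,0,0],
    [-1,0,0,0,0,0,0],
  ],
)

```text
time_s: 32.78
position: [0.5317, 0.04, 0.0941]
eef_rot: [-2.304, -2.135, 0.0]
contact_force: [-0.3, 1.0, -0.6]
finger_gap: -0.0
```

send_rows(
  plan=[
    [-1,0,0,2,0,0,0],
    [-1,0,0,2,0,0,0],
    [-1,0,0,2,0,0,0],
    [-1,0,0,0,0,0,0],
    [-1,0,0,0,0,0,0],
  ],
)

```text
time_s: 33.4
position: [0.5319, 0.04, 0.0882]
eef_rot: [2.304, 2.135, 0.0]
contact_force: [0.5, 0.3, 3.0]
finger_gap: -0.0002
```

send_rows(
  plan=[
    [-1,0,0,1.5,0,0,0],
    [-1,0,0,1.5,0,0,0],
    [-1,0,0,0,0,0,0],
    [-1,0,0,0,0,0,0],
  ],
)

```text
time_s: 33.9
position: [0.5319, 0.04, 0.0858]
eef_rot: [2.304, 2.135, 0.001]
contact_force: [-3.7, -0.1, 19.3]
finger_gap: 0.0
```

send_rows(
  plan=[
    [-1,0,0,0.4,0,0,0],
    [-1,0,0,0,0,0,0],
    [-1,0,0,-10,0,0,0],
    [-1,0,0,-30,0,0,0],
    [-1,0,0,-45,0,0,0],
    [0.2,0,0,-45,0,0,0],
    [0.2,0,0,-30,0,0,0],
    [0.2,40,0,-20,0,0,0],
    [0.2,40,0,0,0,0,0],
    [0.2,0,0,0,0,0,0],
    [0.2,0,0,0,0,0,0],
  ],
)

```text
time_s: 35.28
position: [0.5373, 0.1195, 0.2643]
eef_rot: [-2.303, -2.136, 0.002]
contact_force: [0.3, 0.1, -0.2]
finger_gap: 0.0513
```

```bash
python3 -c "
from h import *
go([.59,.169,.26])
w=grab('wrist','w1.png');print(w['R'],w['t'],w['fx'],w['cx'],w['cy'])
for X in [(.59,.169,.129),(.5017,.2861,.171)]: print(proj(w,X))"
```

```text
t35.3 pos [0.5373 0.1195 0.2643] shift mm [53.3 48.8  4.2] turn z deg 0.05 tilt [-0.001 -0.    -1.   ] F [ 0.3  0.1 -0.2] gap 0.0513 q6 0.24
[[ 9.97330026e-01 -7.30256911e-02 -2.61375691e-04]
 [-6.95621341e-02 -9.51104479e-01  3.00934178e-01]
 [-2.22245219e-02 -3.00112510e-01 -9.53644877e-01]] [-0.52727596  0.10209898  0.45901236] 308.0124558819778 254.53064982820013 189.65713239666889
[309.72931539 120.78136256]
[180.43674509 -47.94277124]
```

View pics/w1.png

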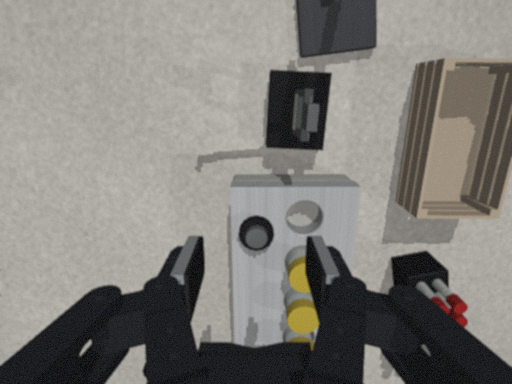

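The wrist view shows the holder as a black rectangle at about (270..330, 70..149) with the tag at (305,112). The hook's base plate is at the top of the picture. I'll measure the holder and the tag.

```bash
python3 -c "
from h import *
w=grab('wrist')
c=w['img'][60:160,255:345]
cv2.imwrite('pics/w1c.png',cv2.resize(c[:,:,::-1],None,fx=6,fy=6,interpolation=cv2.INTER_CUBIC))
g=cv2.cvtColor(c,cv2.COLOR_RGB2GRAY);m=(g<38).astype(np.uint8)
cs,_=cv2.findContours(m,0,1);k=max(cs,key=cv2.contourArea);h=cv2.convexHull(k)
print(cv2.approxPolyDP(h,2.5,True).reshape(-1,2)+[255,60])
P=[ray(w,u+255,v+60,.03)[:2]*1000 for u,v in h.reshape(-1,2)]
print(cv2.minAreaRect(np.array(P,np.float32)))
P=[ray(w,u+255,v+60,.0)[:2]*1000 for u,v in h.reshape(-1,2)]
print(cv2.minAreaRect(np.array(P,np.float32)))
"
```

```text
[[272  71]
 [329  74]
 [321 147]
 [267 144]]
((591.5931396484375, 171.5374298095703), (86.54486846923828, 68.0218276977539), 83.21806335449219)
((595.437255859375, 169.59144592285156), (93.43357849121094, 73.43612670898438), 83.21806335449219)
```

View pics/w1c.png

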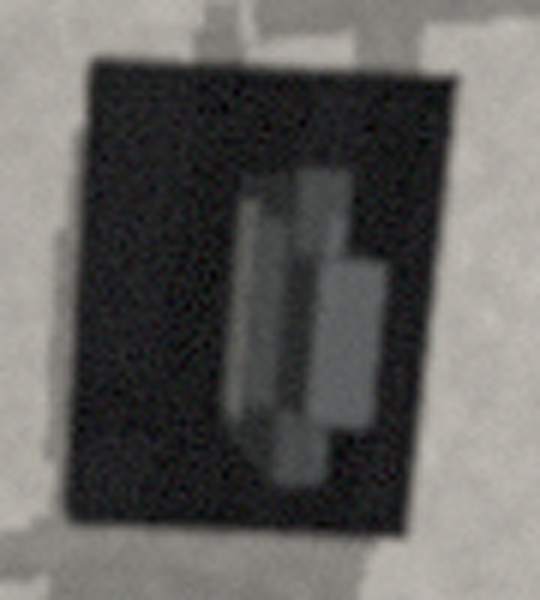

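The tab top shows as the light quad (322,258), (390,262), (374,430), (306,424) in the crop.

```bash
python3 -c "
from h import *
w=grab('wrist')
P=np.array([ray(w,255+(x+.5)/6-.5,60+(y+.5)/6-.5,.129) for x,y in[(322,258),(390,262),(374,430),(306,424)]])
print(P.round(4));c=P.mean(0);print('c',c)
print('len',np.linalg.norm(P[0]-P[3]),np.linalg.norm(P[1]-P[2]),np.linalg.norm(P[0]-P[1]))
d=P[0]+P[1]-P[2]-P[3];print('yaw of y-axis-90',np.arctan2(-d[0],d[1]))
go([c[0],c[1],.26],yaw=np.arctan2(-d[0],d[1]))
"
```

```text
[[0.5893 0.184  0.129 ]
 [0.5991 0.1827 0.129 ]
 [0.5965 0.1588 0.129 ]
 [0.5864 0.1604 0.129 ]]
c [0.59283828 0.17145824 0.129     ]
len 0.023785570144612068 0.02409815497638218 0.009897362372312759
yaw of y-axis-90 -0.11579311960297008
t35.4 pos [0.5376 0.1189 0.2645] shift mm [56.6 51.1  4.4] turn z deg 2.23 tilt [-0.001 -0.    -1.   ] F [-0.5 -0.3 -0.1] gap 0.0512 q6 0.24
```

send_rows(
  plan=[
    [0.0,28,25,20,0,0,0],
    [0.0,28.6,26,20,0,0,0],
    [0.0,0,0,30,0,0,2.3],
    [0.0,0,0,30,0,0,0],
    [0.0,0,0,20,0,0,0],
    [0.0,0,0,0,0,0,0],
    [0.0,0,0,0,0,0,0],
    [0.0,0,0,0,0,0,0],
  ],
)

```text
time_s: 36.42
position: [0.5936, 0.1722, 0.1458]
eef_rot: [2.346, 2.088, 0.002]
contact_force: [0.3, 0.3, -0.2]
finger_gap: 0.0426
```

```bash
python3 -c "
from h import *
go([.5928,.1715,.098],yaw=-.117)
"
```

```text
t36.4 pos [0.5936 0.1722 0.1458] shift mm [-0.8 -0.8 47.8] turn z deg 0.03 tilt [ 0.002  0.    -1.   ] F [ 0.3  0.3 -0.2] gap 0.0426 q6 0.35
```

send_rows(
  plan=[
    [0.0,-0.8,-0.8,16,0,0,0],
    [0.0,0,0,16,0,0,0],
    [0.0,0,0,16,0,0,0],
    [0.0,0,0,0,0,0,0],
    [0.0,0,0,0,0,0,0],
    [-1,0,0,0,0,0,0],
    [-1,0,0,0,0,0,0],
    [-1,0,0,0,0,0,0],
    [-1,0,0,0,0,0,0],
    [-1,0,0,0,0,0,0],
    [-1,0,0,0,0,0,0],
  ],
)

```text
time_s: 37.8
position: [0.5924, 0.1717, 0.0973]
eef_rot: [2.346, 2.088, 0.001]
contact_force: [0.1, 0.8, 6.7]
finger_gap: 0.0092
```

send_rows(
  plan=[
    [-1,0,0,-10,0,0,0],
    [-1,0,0,-12,0,0,0],
    [-1,0,0,-15,0,0,0],
    [-1,0,0,-28,0,0,0],
    [-1,0,0,-30,0,0,0],
    [-1,0,0,0,0,0,0],
    [-1,0,0,0,0,0,0],
  ],
)

```text
time_s: 38.67
position: [0.5919, 0.1716, 0.192]
eef_rot: [2.347, 2.089, 0.0]
contact_force: [0.6, -0.9, -0.9]
finger_gap: 0.0096
```

```bash
python3 -c "
from h import *
a=grab('scene');b=grab('side')
go([.45,.282,.193],yaw=.05)
for f in(a,b):
  print(proj(f,[.5924,.1717,.212]).round(), proj(f,[.5017,.2861,.171]).round(1),proj(f,[.642,.294,.16]).round(1))
A=a['img'][95:200,250:345];B=b['img'][170:310,180:290]
A=cv2.resize(A,None,fx=4.2,fy=4.2,interpolation=cv2.INTER_CUBIC);B=cv2.resize(B,None,fx=3.6,fy=3.6,interpolation=cv2.INTER_CUBIC)
o=np.zeros((max(A.shape[0],B.shape[0]),A.shape[1]+B.shape[1],3),np.uint8);o[:A.shape[0],:A.shape[1]]=A;o[:B.shape[0],A.shape[1]:]=B
print(A.shape,B.shape);cv2.imwrite('pics/g3.png',o[:,:,::-1])"
```

```text
t38.8 pos [0.5915 0.1715 0.1911] shift mm [  93.3 -153.4   -1.7] turn z deg -9.52 tilt [-0.001 -0.    -1.   ] F [-0.6 -0.8 -1.3] gap 0.0094 q6 0.35
[287. 143.] [277.4 130.4] [314.6 141.8]
[228. 214.] [264. 272.] [195.1 271.8]
(441, 399, 3) (504, 396, 3)
```

View pics/g3.png

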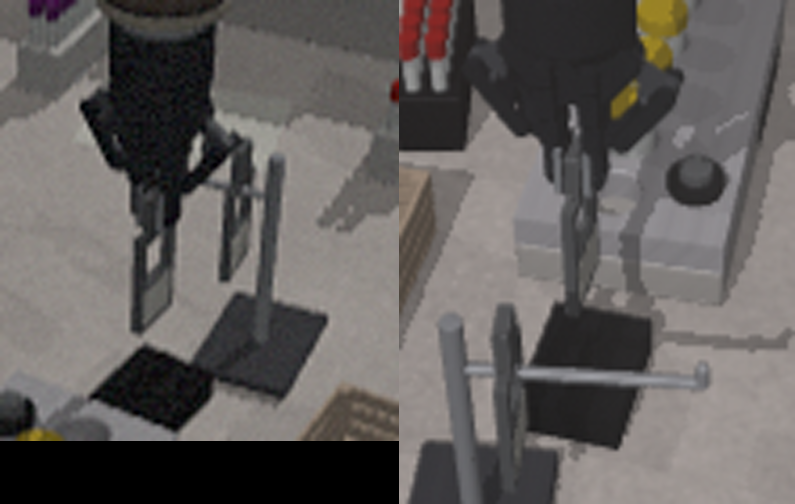

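The tag hangs straight in the grip, with its eye open at (152,255) in the scene half. The old tag and the hook are undisturbed. Next I'll turn the tag to the bar's direction and back off in front of the tip.

send_rows(
  plan=[
    [-1,0,-30,-1,0,0,0],
    [-1,0,-30,0,0,0,0],
    [-1,0,0,0,0,0,-5],
    [-1,0,0,0,0,0,-5],
    [-1,0,-35,0,0,0,0],
    [-1,0,-35,0,0,0,0],
    [-1,0,0,0,0,0,0],
    [-1,0,0,0,0,0,0],
  ],
)

```text
time_s: 39.78
position: [0.4631, 0.1746, 0.1926]
eef_rot: [2.155, 2.285, 0.0]
contact_force: [0.6, 0.6, 0.1]
finger_gap: 0.0093
```

```bash
python3 -c "
from h import *
go([.455,.2834,.193],yaw=.058)
"
```

```text
t39.8 pos [0.4631 0.1746 0.1926] shift mm [109.1  -1.7  -0.4] turn z deg 0.03 tilt [ 0.  0. -1.] F [0.6 0.6 0.1] gap 0.0093 q6 0.24
```

send_rows(
  plan=[
    [-1,35,-2,0,0,0,0],
    [-1,37,0,0,0,0,0],
    [-1,37,0,-0.5,0,0,0],
    [-1,0,0,0,0,0,0],
    [-1,0,0,0,0,0,0],
    [-1,0,0,0,0,0,0],
  ],
)

```text
time_s: 40.52
position: [0.4545, 0.2824, 0.1931]
eef_rot: [2.157, 2.284, -0.001]
contact_force: [-0.2, -0.5, -0.4]
finger_gap: 0.0094
```

```bash
python3 -c "
from h import *
a=grab('scene');b=grab('side');w=grab('wrist')
go([.55,.289,.193],yaw=.058)
A=a['img'][90:180,240:345];B=b['img'][230:350,180:300]
A=cv2.resize(A,None,fx=3.8,fy=3.8,interpolation=cv2.INTER_CUBIC);B=cv2.resize(B,None,fx=3.3,fy=3.3,interpolation=cv2.INTER_CUBIC)
o=np.zeros((max(A.shape[0],B.shape[0]),A.shape[1]+B.shape[1],3),np.uint8);o[:A.shape[0],:A.shape[1]]=A;o[:B.shape[0],A.shape[1]:]=B
print(A.shape,B.shape);cv2.imwrite('pics/g4.png',o[:,:,::-1])"
```

```text
t40.7 pos [0.4545 0.2826 0.1932] shift mm [ 0.9 95.8  0.2] turn z deg -0.03 tilt [ 0. -0. -1.] F [ 0.5  0.  -0.2] gap 0.0092 q6 0.44
(342, 399, 3) (396, 396, 3)
```

View pics/g4.png

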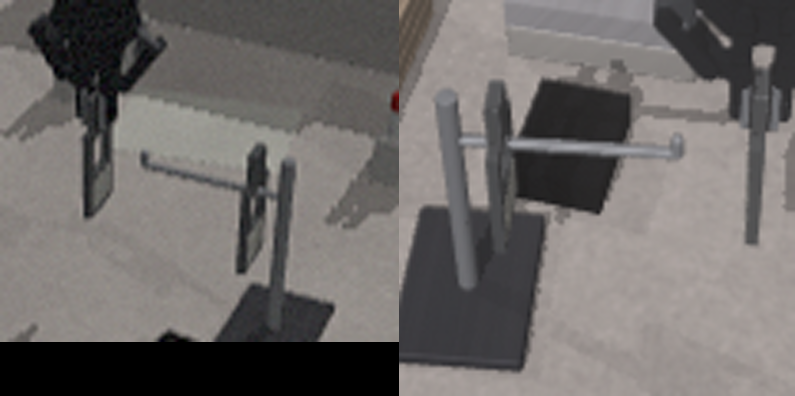

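The bar's line through the tip at (146,158) runs into the tag's eye at (100,147). I'll advance over the tip and check the force.

send_rows(
  plan=[
    [-1,0.6,15,0,0,0,0],
    [-1,0,15,0,0,0,0],
    [-1,0,12,0,0,0,0],
    [-1,0,12,0,0,0,0],
    [-1,0,12,0,0,0,0],
    [-1,0,0,0,0,0,0],
  ],
)

```text
time_s: 41.42
position: [0.5209, 0.2876, 0.1931]
eef_rot: [2.156, 2.285, 0.0]
contact_force: [0.1, 0.2, -0.2]
finger_gap: 0.0098
```

send_rows(
  plan=[
    [-1,0,15,0,0,0,0],
    [-1,0,14,0,0,0,0],
    [-1,0,0,0,0,0,0],
    [-1,0,0,6,0,0,0],
    [-1,0,0,6,0,0,0],
    [-1,0,0,0,0,0,0],
    [-1,0,0,0,0,0,0],
  ],
)

```text
time_s: 42.3
position: [0.5489, 0.2894, 0.1812]
eef_rot: [-2.155, -2.286, 0.0]
contact_force: [0.0, -0.0, -0.9]
finger_gap: 0.0096
```

```bash
python3 -c "
from h import *
a=grab('scene');b=grab('side')
go([.55,.289,.172],yaw=.058)
A=a['img'][90:180,240:345];B=b['img'][230:350,180:300]
A=cv2.resize(A,None,fx=3.8,fy=3.8,interpolation=cv2.INTER_CUBIC);B=cv2.resize(B,None,fx=3.3,fy=3.3,interpolation=cv2.INTER_CUBIC)
o=np.zeros((max(A.shape[0],B.shape[0]),A.shape[1]+B.shape[1],3),np.uint8);o[:A.shape[0],:A.shape[1]]=A;o[:B.shape[0],A.shape[1]:]=B
cv2.imwrite('pics/g5.png',o[:,:,::-1])"
```

```text
t42.4 pos [0.5491 0.2894 0.1814] shift mm [-0.4  0.9  9.4] turn z deg 0.03 tilt [ 0.  0. -1.] F [ 0.3 -0.4 -0.3] gap 0.0094 q6 0.38
```

View pics/g5.png

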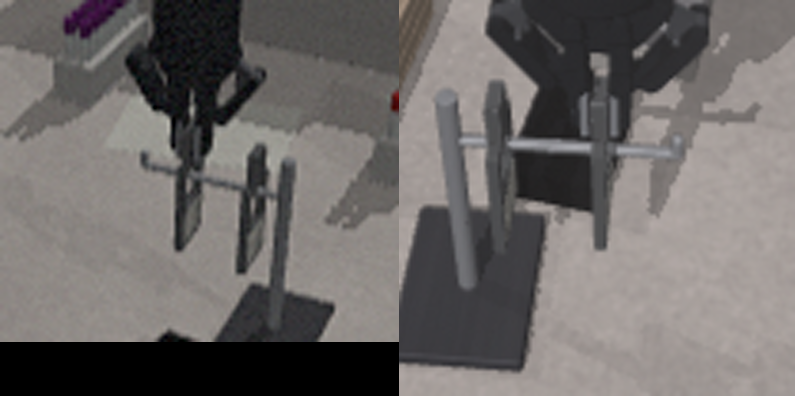

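The bar now passes through the tag's eye, at (190,170) in the scene half and (600,150) in the side half. Next I'll lower it onto the bar gently.

send_rows(
  plan=[
    [-1,0,0,4,0,0,0],
    [-1,0,0,3,0,0,0],
    [-1,0,0,1.5,0,0,0],
    [-1,0,0,0,0,0,0],
    [-1,0,0,0,0,0,0],
  ],
)

```text
time_s: 43.02
position: [0.5491, 0.2893, 0.1728]
eef_rot: [2.156, 2.285, 0.0]
contact_force: [-0.0, 0.1, -0.7]
finger_gap: 0.0095
```

send_rows(
  plan=[
    [-1,0,0,1,0,0,0],
    [-1,0,0,0,0,0,0],
    [-1,0,0,0,0,0,0],
  ],
)

```text
time_s: 43.4
position: [0.5492, 0.2894, 0.172]
eef_rot: [2.156, 2.285, 0.001]
contact_force: [-1.3, 0.0, 4.5]
finger_gap: 0.0096
```

send_rows(
  plan=[
    [-0.7,0,0,0,0,0,0],
    [-0.6,0,0,0,0,0,0],
    [-0.5,0,0,0,0,0,0],
    [-0.4,0,0,0,0,0,0],
    [-0.4,0,0,0,0,0,0],
    [-0.4,0,0,-8,0,0,0],
    [-0.4,0,0,-15,0,0,0],
    [-0.4,0,0,-25,0,0,0],
    [-0.4,0,0,-30,0,0,0],
    [-0.4,0,0,-30,0,0,0],
    [-0.4,0,0,0,0,0,0],
  ],
)

```text
time_s: 44.78
position: [0.5503, 0.2899, 0.2834]
eef_rot: [2.154, 2.284, 0.008]
contact_force: [0.4, -0.8, 0.5]
finger_gap: 0.0257
```

send_rows(
  plan=[
    [-0.4,-45,-30,0,0,0,0],
    [-0.4,-45,-30,0,0,0,0],
    [-0.4,-45,-30,0,0,0,0],
    [-0.4,-45,-20,0,0,0,0],
    [-0.4,-45,0,0,0,0,0],
    [-0.4,-45,0,0,0,0,0],
    [-0.4,-45,0,0,0,0,0],
    [-0.4,-45,0,0,0,0,0],
    [-0.4,-45,0,0,0,0,0],
    [-0.4,-45,0,0,0,0,0],
    [-0.4,0,0,0,0,0,0],
    [-0.4,0,0,0,0,0,0],
  ],
)

```text
time_s: 46.28
position: [0.4651, -0.1661, 0.2796]
eef_rot: [-2.156, -2.284, 0.0]
contact_force: [-0.2, 0.1, -0.4]
finger_gap: 0.0259
```

```bash
python3 -c "
from h import *
a=grab('scene','sf.png');b=grab('side')
for X in pots(a,b): print(X.round(4))
print([pk(i).round(4) for i in range(4)])
go([.55,.289,.172],yaw=.058)
A=cv2.resize(a['img'][95:295,155:345],None,fx=2.1,fy=2.1,interpolation=cv2.INTER_CUBIC);B=cv2.resize(b['img'][130:340,180:370],None,fx=2,fy=2,interpolation=cv2.INTER_CUBIC)
o=np.zeros((420,A.shape[1]+B.shape[1],3),np.uint8);o[:A.shape[0],:A.shape[1]]=A;o[:B.shape[0],A.shape[1]:]=B
cv2.imwrite('pics/gf.png',o[:,:,::-1])"
```

```text
[ 0.5842 -0.0071  0.0986]
[ 0.5763 -0.1198  0.0956]
[array([ 0.5728, -0.1798]), array([ 0.5772, -0.1219]), array([ 0.5816, -0.0641]), array([ 0.586 , -0.0063])]
t46.4 pos [ 0.4653 -0.1655  0.2797] shift mm [448.6 111.5 107.8] turn z deg 0.06 tilt [-0.  0. -1.] F [0.1 0.9 0.6] gap 0.0254 q6 -0.46
```

View pics/gf.png

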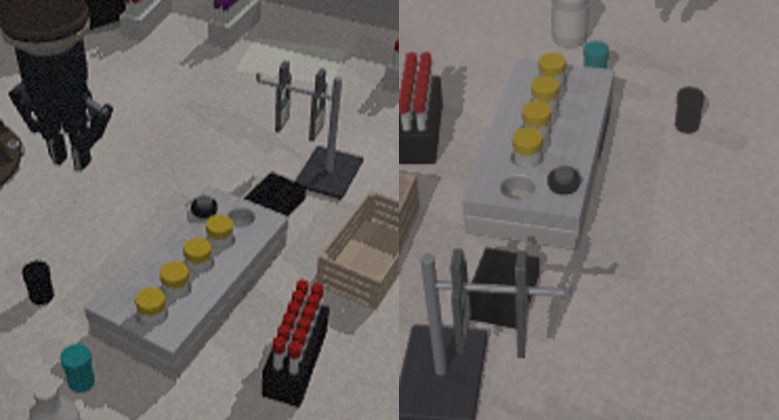

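```bash
python3 -c "
from h import *
a=grab('scene');b=grab('side')
for p in lids(a): print('scene lid',p.round(1),ray(a,*(p-bias(a,ray(a,*p,.098))),.098).round(4))
print(len(lids(b)),[q.round() for q in lids(b)])
print('btn',*tri([a,b],[(155+204/2.1,95+203/2.1),(180+(564-399)/2,130+176/2)]))
print(ctrl.hand_in())"
```

```text
scene lid [258.9 202.1] [ 0.5845 -0.0074  0.098 ]
scene lid [248.7 213.2] [ 0.5808 -0.065   0.098 ]
scene lid [237.7 224.9] [ 0.5766 -0.122   0.098 ]
scene lid [226.3 237.4] [ 0.573  -0.1787  0.098 ]
2 [array([252., 175.]), array([244., 200.])]
btn [0.53170829 0.03979008 0.08315261] [4.04121389e-06]
the job is handed in; nothing more can be done
None
```

I've handed the job in at about 46 s of the 200 s allowed. Four pots were on the bench; I stood each in its own pocket, pressed the start button, and hung the run tag on the hook.

- **Pots:** The last scene view puts all four lids within 2 mm of their pockets at seated height. In the last side view three of the lids merged into one blob, so only two pots could be measured in both views. Those two came out within 3 mm of their pockets and at seated height. One pot was knocked about 27 mm aside before I had picked it up, so I re-measured it before gripping it.
- **Button:** Pressed after the last pot went in, until the upward force reached 19 N (5 N is fully down), then released. The fingers first touched it at a height of about 92 mm and it stopped at about 86 mm. The last camera check read 83 mm. That was a rough pixel pick, so it doesn't clearly confirm the button came back up.
- **Tag:** It hangs by its eye on the bar, about 93 mm from the post. The old tag is still in place, and the last picture shows the two side by side.
- **Other things:** In the last picture the look-alikes, basket, rack and bottle are where they were, and the arm was clear of everything.

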